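Sort returned lifting gear into stock bins and quarantine

TASK

The five pieces of lifting gear on the bench have come back from site and been inspected: put them away. Whatever has been sprayed red is condemned and goes in the red quarantine tray, whatever it is; of the sound pieces the shackle goes in the blue bin, the eye nut in the yellow bin and the coupling link in the green bin. Set each piece down on the bottom of its bin or tray, beside and not on top of another, without dropping or throwing it, and leave the calliper lying where it is.

Things in the scene. Friction and masses are not known exactly. Their poses are not given: they have to be found in the camera images.
- shackle_plain: D shackle lying flat, bow of bare silvery metal, brass pin. 79 mm long (x), 47 over its two straight 13 mm legs (y). Origin between the legs, 11 mm above its support; z up. Pin axis 27 mm behind (-x), eyes 30 across, end 42 behind; tab of the pin sticks out 49 to +y; bow ends 36 ahead. Grip from above at the origin, closing along y on the legs, straight for x -12 to +13. 0.25-0.49 kg.
- shackle_red: D shackle lying flat, bow sprayed red all over, brass pin. 79 mm long (x), 47 over its two straight 13 mm legs (y). Origin between the legs, 11 mm above its support; z up. Pin axis 27 mm behind (-x), eyes 30 across, end 42 behind; tab of the pin sticks out 49 to +y; bow ends 36 ahead. Grip from above at the origin, closing along y on the legs, straight for x -12 to +13. 0.25-0.49 kg.
- eyenut_plain: Lifting eye nut standing upright, bare silvery metal: 62 mm high, round foot 35 across, 13 high; above it an upright ring in the body's x-z plane, 63 outside, 35 inside, of 14 mm round bar. Origin on the foot's axis 27 above the underside, 35 below the ring's top; z up. Grip from above on the ring's top, closing along y on 14 mm. 0.2-0.39 kg.
- eyenut_red: Lifting eye nut standing upright, sprayed red all over: 62 mm high, round foot 35 across, 13 high; above it an upright ring in the body's x-z plane, 63 outside, 35 inside, of 14 mm round bar. Origin on the foot's axis 27 above the underside, 35 below the ring's top; z up. Grip from above on the ring's top, closing along y on 14 mm. 0.2-0.39 kg.
- coupling: Coupling link for chain, dark steel, lying flat: two U halves of 13 mm bar form an oval 81 mm long (x); across its middle a cross bar of knuckles, 20 mm diameter, along y, with flat ends 52 mm apart. Origin at the middle of the cross bar, 10 mm above its support; z up (may rock 0.1 rad about y). Grip from above at the origin, closing along y on the flat ends. 0.3-0.59 kg.
- bin_blue: Blue plastic stacking bin, fixed, open on top: 150 mm (x) by 118 (y) outside, walls and floor 4 thick. Side and back (+x) walls 55 high, front (-x, with blank white card) 30 high. Origin at its centre on the bench surface, inner floor 4 mm above; x from front to back, z up.
- bin_yellow: Yellow plastic stacking bin, fixed, open on top: 150 mm (x) by 118 (y) outside, walls and floor 4 thick. Side and back (+x) walls 55 high, front (-x, with blank white card) 30 high. Origin at its centre on the bench surface, inner floor 4 mm above; x from front to back, z up.
- bin_green: Green plastic stacking bin, fixed, open on top: 150 mm (x) by 118 (y) outside, walls and floor 4 thick. Side and back (+x) walls 55 high, front (-x, with blank white card) 30 high. Origin at its centre on the bench surface, inner floor 4 mm above; x from front to back, z up.
- tray_red: Red plastic quarantine tray, fixed, 190 mm (x) by 130 mm (y) outside, all walls 40 mm high, walls and floor 4 mm thick, open on top. Origin at its centre at the underside (the surface of the bench), inner floor 4 mm above; z up.
- calliper: Digital calliper lying on the bench at the robot's left (+y), beside the lifting gear and the bins: a steel beam 210 mm long (body x), 16 mm wide, with a black display body and jaws; 14 mm high, about 67 mm over the jaws. Origin at the middle of the beam, on the bench. To be left alone.
Mind the look-alikes: they are no part of the job. What is shaped like the eyenut_red but purple is not meant. Several things look just like the bin_green: the one meant starts farthest to the robot's right.

How it is judged:
At the end, for the whole second after the job is handed in: Bare shackle in blue bin, bare eye nut in yellow, link in green, both red pieces in the red tray: at rest, origin within 55 mm (x) and 42 mm (y) of the bin's origin (tray 75 and 48 mm), at most 25 mm (eye nuts 37 mm) above its underside; calliper within 30 mm of its start (x of shackle_plain in the frame of bin_blue between -0.055 and 0.055 m and y of shackle_plain in the frame of bin_blue between -0.042 and 0.042 m and z of shackle_plain in the frame of bin_blue between 0 and 0.025 m and linear speed of each of shackle_plain, eyenut_plain, coupling, shackle_red, eyenut_red below 0.02 m/s and angular speed of each of shackle_plain, eyenut_plain, coupling, shackle_red, eyenut_red below 0.2 rad/s and x of eyenut_plain in the frame of bin_yellow between -0.055 and 0.055 m and y of eyenut_plain in the frame of bin_yellow between -0.042 and 0.042 m and z of eyenut_plain in the frame of bin_yellow between 0 and 0.037 m and x of coupling in the frame of bin_green between -0.055 and 0.055 m and y of coupling in the frame of bin_green between -0.042 and 0.042 m and z of coupling in the frame of bin_green between 0 and 0.025 m and x of shackle_red in the frame of tray_red between -0.075 and 0.075 m and y of shackle_red in the frame of tray_red between -0.048 and 0.048 m and z of shackle_red in the frame of tray_red between 0 and 0.025 m and x of eyenut_red in the frame of tray_red between -0.075 and 0.075 m and y of eyenut_red in the frame of tray_red between -0.048 and 0.048 m and z of eyenut_red in the frame of tray_red between 0 and 0.037 m and distance of calliper from where it was at the start of the episode below 0.03 m); the robot touches nothing.
It fails at once if a piece of lifting gear falls freely or is thrown (faster than 1.2 m/s with no finger on it: a drop of some 7 cm) ((linear speed of shackle_plain above 1.2 m/s and contact force between the fingers and shackle_plain below 0.1 N) or (linear speed of shackle_red above 1.2 m/s and contact force between the fingers and shackle_red below 0.1 N) or (linear speed of eyenut_plain above 1.2 m/s and contact force between the fingers and eyenut_plain below 0.1 N) or (linear speed of eyenut_red above 1.2 m/s and contact force between the fingers and eyenut_red below 0.1 N) or (linear speed of coupling above 1.2 m/s and contact force between the fingers and coupling below 0.1 N)).
It fails at once if the calliper is shifted by more than 30 mm (distance of calliper from where it was at the start of the episode above 0.03 m).
It also fails if it takes over 112 s, if anything falls off the work surface, if the arm or the gripper's body presses on something with over 40 N, if the wrist force passes 120 N, or if a joint passes its speed limit or range.

ROBOT

A 6-joint arm with a two-finger parallel gripper is mounted at the origin on the work surface. World frame = base frame: x ahead of the robot, y to its left, z up, the work surface at z = 0. Lengths are in m, angles in rad, forces in N, time in s.
With the tool pointing down it reaches from about 0.3 to 0.875 m from the base axis. Payload 6.4 kg.
Tool frame: the origin (TCP) lies between the finger pads; the fingertips stand 22 mm ahead of it and the grasp point (between the pads) lies 3 mm ahead of it; z points along the fingers, y is the line along which they close (so a half turn about z gives the same grasp; the last joint's range is limited). The gripper opens to 85 mm and grips with 20 to 120 N. Pads are 22 mm wide; open, the fingers measure 114 mm over their backs; the gripper's body (76 mm by 85 mm) begins 54 mm behind the grasp point. The pads swing forward as they close: fully open they stand 13 mm farther back than shut.
Start: joints at [0.95, 0.181, 1.607, -0, 1.354, -0.206], TCP at [0.232, 0.526, 0.253] pointing down, gripper open.
Joint ranges: [-2.99, 2.99], [-0.89, 2.07], [0.3, 2.58], [-1.14, 4.28], [0, 2.63], [-3.12, 3.12]. Speed limits (rad/s): [2.57, 2.57, 3.01, 3.14, 3.14, 3.14].

INTERFACE

Orientations are given as a unit quaternion [w, x, y, z].
In Python, from bench import ctrl, imaging, workorder gives the robot as it stands.
- The arm moves only by the shell command python3 -m pendant 'ROWS' [OPENING]. ROWS is JSON, a list of rows, each a list of 4 numbers: the shift along the tool's x, y, z in cm, then the turn about the tool's z in degrees. In form: [[dx, dy, dz, roll], ...]. A call has 1 to 12 rows; each row is the pose to reach, as a shift and turn from the pose commanded when the call began, along the tool's axes at that moment; what a row does not reach only later rows make up. A row lasts 1/12 s, in which the tool goes at most 41.7 mm and 7.16 degrees, less where a joint would pass 70% of its speed; a pose out of reach is approached as far as the arm can. A call with a gripper value outside its range is refused whole. OPENING is the opening, from 0 (shut) to 1 (fully open), set as the call begins (- or left out, the last holds). The fingers move at their own pace and stop on an object; the grip force is fixed at half the most. Time passes only in rows, so rows that repeat a pose let the fingers close. It gives the time, the measured TCP pose, the force, the opening and the grip force at its end, in the units of the state.
- ctrl.get_obs(): the state, without advancing time (a new reading comes with each control period).
- imaging.camera(name): name is "side" or "top" or "wrist"; returns the picture (400x640x3 uint8, red, green, blue); there is no depth.
- imaging.camera_info(name): a dict with "K" (3x3 intrinsics, pixels), "T" (4x4, takes a point from camera to world coordinates); the wrist camera has in their place "tool_from_camera" (4x4, takes a point from camera to tool coordinates, whose origin is the TCP and whose axes are the flange's). Camera axes: x right, y up, looking along -z (the intrinsics and any distortion apply to the point x, -y, -z); pixel columns grow to the right and rows downward; lengths in m; the calibration is good to about 2 mm. A picture is of the moment at which its call begins: read the wrist's pose just before it. camera_info takes no time and is no camera call.
- workorder.hand_in(): hands the job in; it is judged then, once.
The state is a dict: "time_s": time; "q": joint angles; "dq": joint speeds; "joint_efforts": joint torques, N m; "eef_pos": TCP position; "eef_rot": TCP orientation; "wrist_force": force on the tool from outside, world axes, zero at the start; "torque": the same for the moment, N m; "opening": opening from 0.0 (shut) to 1.0 (fully open); "grasp_force": force on a finger pad.
Only numpy, scipy, OpenCV 4.12 (cv2) and the standard library are available. Lean on these libraries where they do the work, as an engineer would, in place of code of your own. Each camera call takes 0.05 s, during which the arm holds its last target. There are 200 camera calls.

## Working session

There is one attempt and no reset: what is moved stays moved. The work goes in short steps, Python scripts to look and compute and a shell command to move; the robot and the scene stay as the last step left them, time stands still between calls to the robot, and variables do not carry over. Pictures are saved under pics/ and viewed, at most 14 in all, crops included, and the job is handed in when it is done.

```bash
ls; mkdir -p pics; python3 - <<'E'
from bench import ctrl, imaging
import cv2,numpy as np
np.set_printoptions(precision=4,suppress=True)
for n in("top","side"):
    im=imaging.camera(n); cv2.imwrite(f"pics/{n}0.png",im[:,:,::-1]); i=imaging.camera_info(n); print({k:np.array(v) if not isinstance(v,str) else v for k,v in i.items()})
print(imaging.camera_info("wrist"))
o=ctrl.get_obs();print(o)
E
```

```text
pics
{'K': array([[493.212 ,   0.    , 320.7883],
       [  0.    , 493.212 , 203.6107],
       [  0.    ,   0.    ,   1.    ]]), 'T': array([[-0.0389,  0.9735, -0.2253,  0.0804],
       [-0.9992, -0.038 ,  0.0086,  0.0477],
       [-0.0002,  0.2255,  0.9742,  1.5607],
       [ 0.    ,  0.    ,  0.    ,  1.    ]])}
{'K': array([[371.2588,   0.    , 317.4883],
       [  0.    , 371.2588, 202.4403],
       [  0.    ,   0.    ,   1.    ]]), 'T': array([[ 0.9984,  0.0157, -0.0542,  0.3896],
       [-0.0544,  0.521 , -0.8518, -0.7026],
       [ 0.0149,  0.8534,  0.521 ,  0.5169],
       [ 0.    ,  0.    ,  0.    ,  1.    ]])}
{'K': array([[293.8913,   0.    , 319.0227],
       [  0.    , 293.8913, 198.4986],
       [  0.    ,   0.    ,   1.    ]]), 'tool_from_camera': array([[ 0.0005,  0.9522,  0.3054,  0.0773],
       [ 1.    , -0.0005, -0.0001,  0.0007],
       [ 0.0001,  0.3054, -0.9522, -0.1209],
       [ 0.    ,  0.    ,  0.    ,  1.    ]])}
{'time_s': 0.1, 'q': array([ 0.9497,  0.1814,  1.6079,  0.    ,  1.3538, -0.2063]), 'dq': array([ 0.0011, -0.0006, -0.0027,  0.0011,  0.0006,  0.0007]), 'joint_efforts': array([  0.0005, -44.5875, -35.2244,  -0.0004,   0.0041,   0.    ]), 'eef_pos': array([0.2314, 0.5259, 0.2525]), 'eef_rot': array([-0.0003,  0.2059,  0.9786, -0.0007]), 'wrist_force': array([ 0.4818, -1.067 , -0.3766]), 'torque': array([-0.051 ,  0.0104, -0.0381]), 'grasp_force': 0.0, 'opening': 1.0017384751652034}
```

View pics/top0.png

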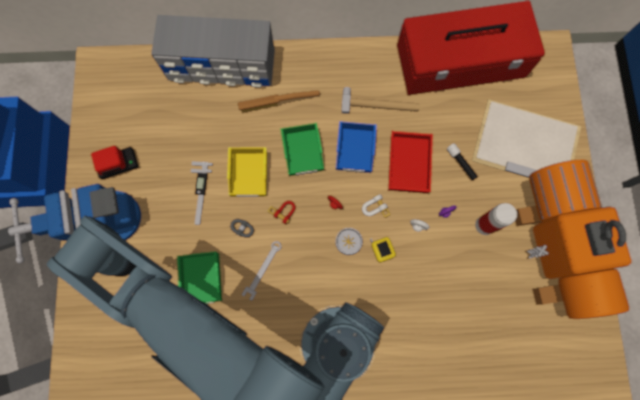

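View pics/side0.png

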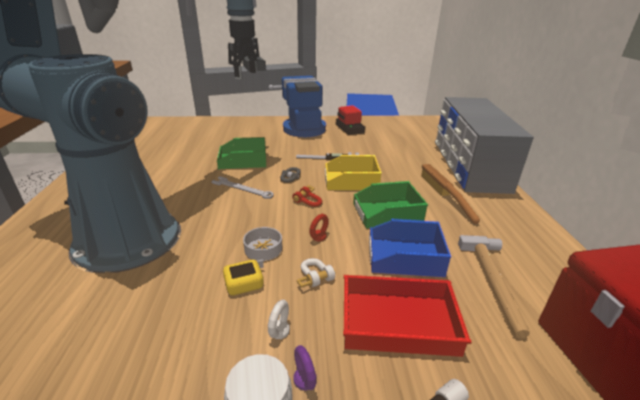

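Top view: bins are yellow (248,172), green (302,150), blue (356,147) and the red tray (411,162). A second green bin sits at (201,277). The pieces are the coupling (242,228), red shackle (285,211), red eye nut (335,203), bare shackle (374,206) and bare eye nut (419,225). The purple eye nut at (447,211) isn't part of the job. Image right is the robot's right, so the green bin at (302,150) is the one meant. I'll confirm that in a crop while measuring.

```bash
cat > h.py <<'E'
from bench import ctrl, imaging
import cv2,numpy as np
from scipy.spatial.transform import Rotation as R
np.set_printoptions(precision=3,suppress=True)
def tool():
    o=ctrl.get_obs(); w,x,y,z=o["eef_rot"]; T=np.eye(4); T[:3,:3]=R.from_quat([x,y,z,w]).as_matrix(); T[:3,3]=o["eef_pos"]; return T
def calib(n):
    i=imaging.camera_info(n); return np.array(i["K"]), (np.array(i["T"]) if "T" in i else tool()@np.array(i["tool_from_camera"]))
def cast(c,p,z):
    K,T=c; p=np.atleast_2d(np.float64(p)); d=np.c_[(p-K[:2,2])/K[0,0],np.ones(len(p))]*[1,-1,-1]
    d=d@T[:3,:3].T; return T[:3,3]+d*((z-T[2,3])/d[:,2:])
def proj(c,P):
    K,T=c; q=(np.atleast_2d(P)-T[:3,3])@T[:3,:3]; return np.c_[K[0,0]*q[:,0]/-q[:,2]+K[0,2],K[1,1]*-q[:,1]/-q[:,2]+K[1,2]]
def go(P,yaw=None):
    "shift in tool axes (cm) to world point P, roll (deg) to put tool y along world angle yaw (mod 180)"
    T=tool(); d=T[:3,:3].T@(np.array(P)-T[:3,3])*100
    r=None
    if yaw is not None:
        v=T[:3,:3].T@[np.cos(yaw),np.sin(yaw),0]; r=np.degrees(np.arctan2(-v[0],v[1])); r=(r+90)%180-90
    return np.round(d,1),r
E
python3 - <<'E'
from h import *
c=calib("top"); im=cv2.imread("pics/top0.png"); hsv=cv2.cvtColor(im,cv2.COLOR_BGR2HSV)
H,S,V=cv2.split(hsv)
def blob(m,pt,r):
    m=m.astype(np.uint8); n,l,st,ce=cv2.connectedComponentsWithStats(m)
    i=min(range(1,n),key=lambda i:np.hypot(*(ce[i]-pt))-st[i,4]*.02)
    return np.argwhere(l==i)[:,::-1]
for n,m,pt,z in [("yellow",(abs(H.astype(int)-27)<6)&(S>150),(248,172),.055),("green",(abs(H.astype(int)-65)<15)&(S>100),(302,150),.055),("green2",(abs(H.astype(int)-65)<15)&(S>100),(201,277),.055),("blue",(abs(H.astype(int)-110)<10)&(S>130),(356,147),.055),("tray",((H<6)|(H>174))&(S>150),(411,162),.04)]:
    p=blob(m,pt,0); w=cast(c,p,z)[:,:2]; r=cv2.minAreaRect(w.astype(np.float32)*1000)
    print(n,len(p),"rect centre/size/angle",np.array(r[0]),np.array(r[1]),r[2],"centroid z.02",cast(c,p.mean(0),.02)[0])
for n,pt,z in [("coupling",(242,228),.01),("shR",(285,211),.011),("eyeR",(335,203),.03),("shP",(374,206),.011),("eyeP",(419,225),.03),("purple",(447,211),.03),("cal",(201,192),0)]: print(n,cast(c,pt,z)[0])
cv2.imwrite("pics/crop.png",cv2.resize(im[110:310,160:480],(800,500),interpolation=cv2.INTER_CUBIC))
E
```

```text
yellow 1872 rect centre/size/angle [545.172 266.789] [124.608 162.125] 89.2033462524414 centroid z.02 [0.557 0.27  0.02 ]
green 1629 rect centre/size/angle [611.984  85.939] [156.964 118.835] 7.326347351074219 centroid z.02 [0.626 0.087 0.02 ]
green2 1791 rect centre/size/angle [212.774 413.211] [148.212 125.839] 4.007707118988037 centroid z.02 [0.222 0.416 0.02 ]
blue 1583 rect centre/size/angle [612.195 -85.944] [116.407 156.242] 82.50640106201172 centroid z.02 [ 0.626 -0.089  0.02 ]
tray 9725 rect centre/size/angle [ 964.342 -497.163] [280.852 487.958] 6.830263137817383 centroid z.02 [ 0.975 -0.499  0.02 ]
coupling [0.369 0.288 0.01 ]
shR [0.419 0.15  0.011]
eyeR [ 0.435 -0.011  0.03 ]
shP [ 0.424 -0.137  0.011]
eyeP [ 0.353 -0.273  0.03 ]
purple [ 0.395 -0.365  0.03 ]
cal [0.496 0.423 0.   ]
```

View pics/crop.png

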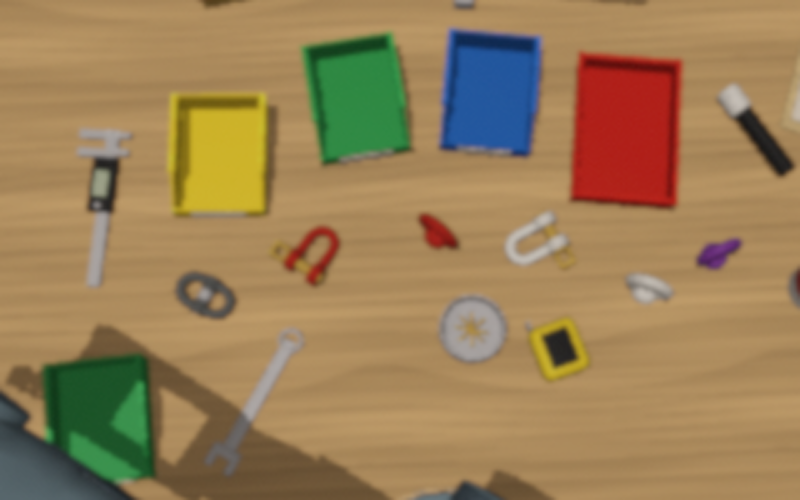

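The crop confirms the green bin at crop (358,98), the rightmost of the two greens. The cards face the robot. Next I'll work out the bin frames from their rim corners and the first viewing pose.

```bash
python3 - <<'E'
from h import *
c=calib("top")
def corners(n,bl,br,fr,fl,zb,zf,L):
    f=lambda p,z: cast(c,np.array(p)/2.5+[160-.3,110-.3],z)[0][:2]
    bl,br=f(bl,zb),f(br,zb); fl,fr=f(fl,zf),f(fr,zf)
    u=(bl+br)/2-(fl+fr)/2; l=np.linalg.norm(u); u/=l
    print(n,"len",l,"w",np.linalg.norm(bl-br),np.linalg.norm(fl-fr),"yaw",np.degrees(np.arctan2(u[1],u[0])),"centre",((bl+br+fl+fr)/4),"from back",(bl+br)/2-u*L/2)
corners("yellow",(170,93),(267,93),(268,213),(174,215),.055,.03,.15)
corners("green",(302,44),(392,34),(412,150),(323,162),.055,.03,.15)
corners("blue",(447,30),(541,37),(530,155),(441,150),.055,.03,.15)
corners("tray",(580,54),(681,61),(676,207),(571,199),.04,.04,.19)
print(go((.40,.21,.27),np.pi/2))
E
```

```text
yellow len 0.1543985941402149 w 0.12491112778085661 0.12019270549291801 yaw -0.46321883349600057 centre [0.548 0.265] from back [0.55  0.265]
green len 0.15350319549857536 w 0.11778766923929158 0.11613350021191969 yaw 7.8824501112255385 centre [0.617 0.086] from back [0.618 0.086]
blue len 0.15447850872813754 w 0.12266541850977251 0.1152752128907019 yaw -6.597278988503697 centre [ 0.616 -0.086] from back [ 0.618 -0.086]
tray len 0.19746825741031826 w 0.13219762417546185 0.13369448832073974 yaw -7.203315188125451 centre [ 0.561 -0.261] from back [ 0.564 -0.261]
(array([-28.2, -22.1,  -1.7]), np.float64(-23.764409322352478))
```

```bash
python3 -m pendant '[[-28.2,-22.1,-1.7,-24],[-28.2,-22.1,-1.7,-24],[-28.2,-22.1,-1.7,-24],[-28.2,-22.1,-1.7,-24],[-28.2,-22.1,-1.7,-24],[-28.2,-22.1,-1.7,-24],[-28.2,-22.1,-1.7,-24],[-28.2,-22.1,-1.7,-24],[-28.2,-22.1,-1.7,-24],[-28.2,-22.1,-1.7,-24],[-28.2,-22.1,-1.7,-24],[-28.2,-22.1,-1.7,-24]]'
python3 - <<'E'
from h import *
c=calib("wrist"); im=imaging.camera("wrist"); cv2.imwrite("pics/w1.png",im[:,:,::-1]); np.save("w1T.npy",c[1]); print(tool())
for n,p in dict(coup=(.369,.288,.01),shR=(.419,.15,.011),eyeR=(.435,-.011,.03)).items(): print(n,proj(c,p))
E
```

```text
time_s: 1.1
eef_pos: [0.4004, 0.2104, 0.27]
eef_rot: [-0.0, -0.002, 1.0, 0.0]
wrist_force: [0.1, 0.9, -1.1]
opening: 0.998
grasp_force: 0.0
[[-1.    -0.005 -0.001  0.4  ]
 [-0.005  1.     0.     0.211]
 [ 0.001  0.    -1.     0.27 ]
 [ 0.     0.     0.     1.   ]]
coup [[379.353 142.083]]
shR [[273.298 179.794]]
eyeR [[146.311 195.065]]
```

View pics/w1.png

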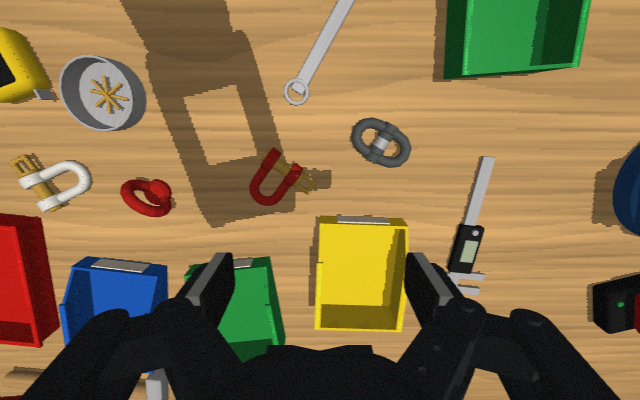

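The wrist view shows the coupling at (381,143), red shackle (275,178) with its bow end at lower left (265,203), red eye nut (147,195), bare shackle (65,180), and the bins. Now I'll measure the flat pieces with masks.

```bash
cat > m.py <<'E'
from h import *
def flat(im,c,kind,pt,z,rad=55):
    hsv=cv2.cvtColor(cv2.GaussianBlur(im,(3,3),0),cv2.COLOR_BGR2HSV); H,S,V=[a.astype(int) for a in cv2.split(hsv)]
    m={"red":((H<7)|(H>173))&(S>150)&(V>50),"white":(S<60)&(V>110),"grey":(S<70)&(V<170)}[kind]
    yy,xx=np.mgrid[:im.shape[0],:im.shape[1]]; m=m&(np.hypot(xx-pt[0],yy-pt[1])<rad)
    n,l,st,ce=cv2.connectedComponentsWithStats(m.astype(np.uint8)); i=1+np.argmax(st[1:,4])
    p=np.argwhere(l==i)[:,::-1]; w=cast(c,p,z)[:,:2]
    r=cv2.minAreaRect((w*1000).astype(np.float32)); b=cv2.boxPoints(r); e=[b[1]-b[0],b[2]-b[1]]; e=max(e,key=np.linalg.norm)
    ev=np.linalg.eigh(np.cov(w.T))[1][:,1]
    print(kind,len(p),"px",p.mean(0),"rect c",np.array(r[0]),"size",np.array(r[1]),"long yaw",np.degrees(np.arctan2(e[1],e[0])),"| centroid",w.mean(0)*1000,"pca yaw",np.degrees(np.arctan2(ev[1],ev[0])))
    return p,w
E
python3 - <<'E'
from m import *
im=cv2.imread("pics/w1.png"); c=(calib("wrist")[0],np.load("w1T.npy"))
flat(im,c,"grey",(381,143),.010,40)
flat(im,c,"red",(275,178),.011,45)
flat(im,c,"white",(65,180),.011,45)
flat(im,c,"red",(147,195),.03,40)
E
```

```text
grey 1568 px [380.816 142.144] rect c [369.694 290.187] size [79.158 52.652] long yaw 49.64275 | centroid [369.293 289.967] pca yaw 61.11204801226704
red 1085 px [272.229 179.822] rect c [419.905 148.894] size [48.563 74.701] long yaw -35.508663 | centroid [419.363 148.502] pca yaw 145.98815793335484
white 1376 px [ 58.229 182.503] rect c [ 424.734 -138.397] size [49.821 92.956] long yaw -66.76025 | centroid [ 424.009 -137.231] pca yaw 111.62777313219138
red 1342 px [147.676 196.589] rect c [439.435 -11.357] size [48.703 63.706] long yaw -89.7926 | centroid [437.191  -9.593] pca yaw 83.65464799201702
```

```bash
python3 -c "
from h import *
print(go((.369,.290,.15),np.radians(145)))"
```

```text
(array([ 3.1,  7.9, 12. ]), np.float64(-54.7348578369615))
```

```bash
python3 -m pendant '[[3.1,7.9,12,-55],[3.1,7.9,12,-55],[3.1,7.9,12,-55],[3.1,7.9,12,-55],[3.1,7.9,12,-55],[3.1,7.9,12,-55],[3.1,7.9,12,-55],[3.1,7.9,12,-55],[3.1,7.9,12,-55]]'
python3 - <<'E'
from m import *
c=calib("wrist"); im=imaging.camera("wrist")[:,:,::-1].copy(); cv2.imwrite("pics/w2.png",im); np.save("w2T.npy",c[1])
pt=proj(c,(.369,.29,.01))[0]; print(pt)
flat(im,c,"grey",pt,.010,75)
print(np.degrees(np.arctan2(*tool()[[1,0],1])))
E
```

```text
time_s: 1.9
eef_pos: [0.3681, 0.2906, 0.1499]
eef_rot: [-0.0, -0.466, 0.885, 0.0]
wrist_force: [-0.4, -0.3, 0.4]
opening: 0.999
grasp_force: 0.0
[318.546 192.181]
grey 2917 px [317.729 191.064] rect c [370.158 290.071] size [81.287 52.667] long yaw 57.211132 | centroid [369.294 289.141] pca yaw 60.845561850075434
145.29363996618045
```

View pics/w2.png

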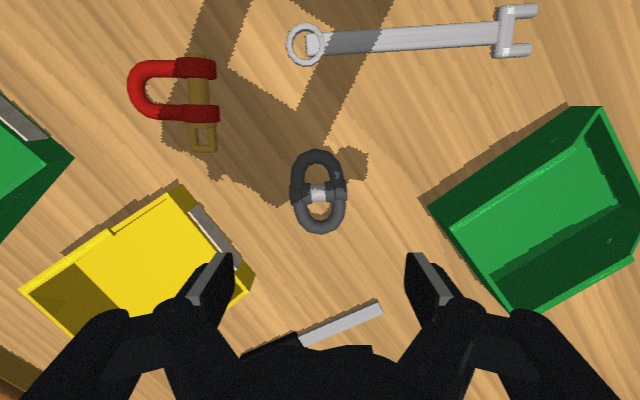

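The coupling sits upright in the view at (318,191), long yaw about 58.5°, centre (0.370, 0.290). Descend and grip.

```bash
python3 -m pendant '[[0,-0.2,4,-3],[0,-0.2,8,-3],[0,-0.2,11,-3],[0,-0.2,12.2,-3],[0,-0.2,12.6,-3],[0,-0.2,12.6,-3]]' && python3 -m pendant '[[0,0,0,0],[0,0,0,0],[0,0,0,0],[0,0,0,0],[0,0,0,0],[0,0,0,0],[0,0,0,0],[0,0,-1,0],[0,0,-3,0],[0,0,-6,0],[0,0,-10,0],[0,0,-12,0]]' 0
python3 -c "
from h import *
# green bin drop pose
print(go((.617,.086,.15),np.radians(97.9))); print(np.degrees(np.arctan2(*tool()[[1,0],1])))"
```

```text
time_s: 2.45
eef_pos: [0.3699, 0.2882, 0.0233]
eef_rot: [-0.001, -0.486, 0.874, 0.0]
wrist_force: [-0.5, -0.3, 0.1]
opening: 0.998
grasp_force: 0.0
time_s: 3.45
eef_pos: [0.3723, 0.2886, 0.1487]
eef_rot: [0.002, -0.487, 0.874, -0.0]
wrist_force: [1.6, 0.6, -3.2]
opening: 0.588
grasp_force: 65.1
(array([  4.3, -31.5,  -0.1]), np.float64(50.32379751314022))
148.2236313401781
```

```bash
python3 -m pendant '[[4.3,-31.5,0,50],[4.3,-31.5,0,50],[4.3,-31.5,0,50],[4.3,-31.5,0,50],[4.3,-31.5,0,50],[4.3,-31.5,0,50],[4.3,-31.5,0,50],[4.3,-31.5,0,50],[4.3,-31.5,0,50],[4.3,-31.5,0,50],[4.3,-31.5,0,50]]'; python3 - <<'E'
from m import *
c=calib("wrist"); im=imaging.camera("wrist")[:,:,::-1].copy(); cv2.imwrite("pics/w3.png",im); np.save("w3T.npy",c[1])
print(go((.617,.086,.028),np.radians(97.9)),ctrl.get_obs()["q"])
E
```

```text
time_s: 4.37
eef_pos: [0.6152, 0.0859, 0.1441]
eef_rot: [-0.001, -0.072, 0.997, 0.0]
wrist_force: [-0.1, -0.1, -4.5]
opening: 0.586
grasp_force: 65.1
(array([-0.2, -0.1, 11.6]), np.float64(0.3772663371791509)) [-0.051  0.394  1.572  0.     1.177 -1.767]
```

View pics/w3.png

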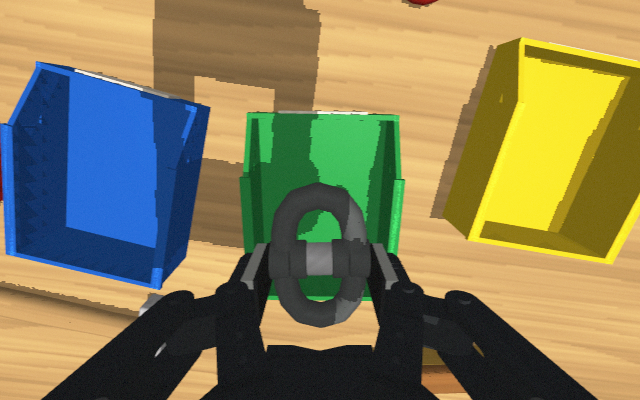

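```bash
python3 -m pendant '[[-0.2,0,4,0],[-0.2,0,8,0],[-0.2,0,10,0],[-0.2,0,11,0],[-0.2,0,11.3,0],[-0.2,0,11.5,0],[-0.2,0,11.6,0],[-0.2,0,11.6,0]]'
```

```text
time_s: 5.08
eef_pos: [0.6183, 0.087, 0.0304]
eef_rot: [0.0, -0.072, 0.997, 0.0]
wrist_force: [-1.3, 0.5, -1.7]
opening: 0.588
grasp_force: 65.3
```

```bash
python3 -m pendant '[[0,0,0.1,0],[0,0,0.2,0],[0,0,0.2,0]]' && python3 -m pendant '[[0,0,0,0],[0,0,0,0],[0,0,0,0],[0,0,0,0],[0,0,-3,0],[0,0,-7,0],[0,0,-11,0],[0,0,-15,0],[0,0,-19,0],[0,0,-19,0]]' 0.72; python3 - <<'E'
from m import *
c=calib("wrist"); im=imaging.camera("wrist")[:,:,::-1].copy(); cv2.imwrite("pics/w4.png",im); np.save("w4T.npy",c[1])
# shackle red: bow at +x,+y? print approach
a=np.radians(-35.5); p=np.array([.4199,.1489])
print(go((*p,.15),a+np.pi/2))
pt=proj(c,(*p,.011))[0]; print(pt)
E
```

```text
time_s: 5.33
eef_pos: [0.6188, 0.0869, 0.0302]
eef_rot: [0.001, -0.072, 0.997, 0.0]
wrist_force: [-10.7, 0.7, 17.6]
opening: 0.589
grasp_force: 67.5
time_s: 6.17
eef_pos: [0.6237, 0.0859, 0.2277]
eef_rot: [0.009, -0.072, 0.997, -0.001]
wrist_force: [2.3, 0.6, 1.1]
opening: 0.722
grasp_force: 0.0
(array([19.2,  9.2,  7.1]), np.float64(43.74748928244546))
[415.501 -26.68 ]
```

```bash
python3 -c "
from h import *
print(go((.4223,.1472,.15),np.radians(54.5)))"
```

```text
(array([19. ,  9. ,  7.1]), np.float64(43.74748928244546))
```

View pics/w4.png

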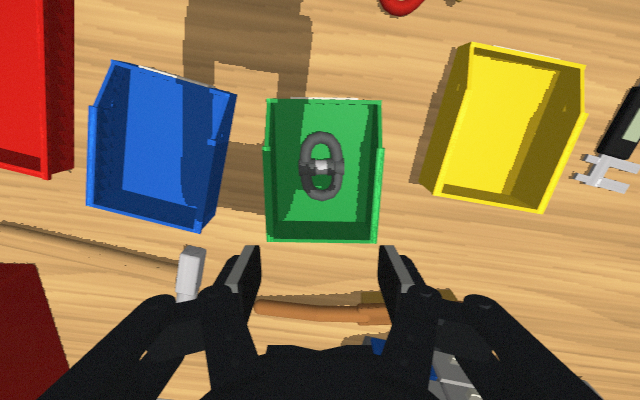

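The coupling lies flat in the middle of the green bin at (321,165). Now the red shackle.

```bash
python3 -m pendant '[[19,9,7.1,44],[19,9,7.1,44],[19,9,7.1,44],[19,9,7.1,44],[19,9,7.1,44],[19,9,7.1,44],[19,9,7.1,44],[19,9,7.1,44],[19,9,7.1,44],[19,9,7.1,44]]' 1
python3 - <<'E'
from m import *
c=calib("wrist"); im=imaging.camera("wrist")[:,:,::-1].copy(); cv2.imwrite("pics/w5.png",im); np.save("w5T.npy",c[1])
pt=proj(c,(.42,.149,.01))[0]; print(pt)
flat(im,c,"red",pt,.011,90); print(np.degrees(np.arctan2(*tool()[[1,0],1])))
E
```

```text
time_s: 7.05
eef_pos: [0.4192, 0.1475, 0.1461]
eef_rot: [0.001, 0.306, 0.952, 0.0]
wrist_force: [-0.3, 0.2, 0.1]
opening: 1.003
grasp_force: 0.0
[319.69 192.81]
red 2411 px [319.055 190.863] rect c [419.705 148.47 ] size [50.155 74.928] long yaw -35.673767 | centroid [418.367 149.456] pca yaw 143.92005027730383
54.27806934144469
```

View pics/w5.png

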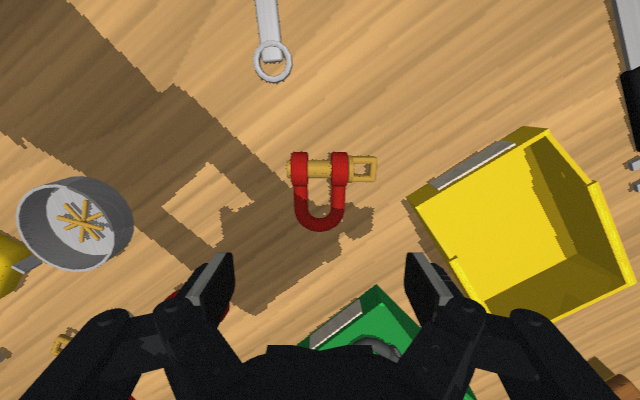

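```bash
python3 -m pendant '[[-0.3,0.1,2,0],[-0.3,0.1,5,0],[-0.3,0.1,8,0],[-0.3,0.1,11,0],[-0.3,0.1,11.9,0],[-0.3,0.1,12.1,0],[-0.3,0.1,12.1,0]]' 0.78 && python3 -m pendant '[[0,0,0,0],[0,0,0,0],[0,0,0,0],[0,0,0,0],[0,0,0,0],[0,0,0,0],[0,0,0,0],[0,0,-1,0],[0,0,-3,0],[0,0,-6,0],[0,0,-10,0],[0,0,-12,0]]' 0
python3 -c "
from h import *
print(go((.604,-.270,.15),np.radians(82.8)))"
```

```text
time_s: 7.68
eef_pos: [0.4208, 0.1467, 0.0244]
eef_rot: [-0.0, 0.307, 0.952, -0.0]
wrist_force: [0.5, 0.0, 0.0]
opening: 0.779
grasp_force: 0.0
time_s: 8.68
eef_pos: [0.4217, 0.1471, 0.1491]
eef_rot: [0.002, 0.307, 0.952, 0.001]
wrist_force: [1.4, 0.8, -3.4]
opening: 0.521
grasp_force: 62.7
(array([-39.2, -23.2,  -0. ]), np.float64(-28.544421424934683))
```

```bash
python3 -m pendant '[[-39.2,-23.2,0,-28],[-39.2,-23.2,0,-28],[-39.2,-23.2,0,-28],[-39.2,-23.2,0,-28],[-39.2,-23.2,0,-28],[-39.2,-23.2,0,-28],[-39.2,-23.2,0,-28],[-39.2,-23.2,0,-28],[-39.2,-23.2,0,-28],[-39.2,-23.2,0,-28],[-39.2,-23.2,0,-28],[-39.2,-23.2,0,-28]]'; python3 -m pendant '[[0,0,0,0],[0,0,0,0]]'; python3 - <<'E'
from m import *
c=calib("wrist"); im=imaging.camera("wrist")[:,:,::-1].copy(); cv2.imwrite("pics/w6.png",im); np.save("w6T.npy",c[1])
print(go((.604,-.270,.029),np.radians(82.8)))
E
```

```text
time_s: 9.68
eef_pos: [0.604, -0.276, 0.1459]
eef_rot: [0.001, 0.069, 0.998, -0.002]
wrist_force: [-0.2, -0.5, -2.7]
opening: 0.522
grasp_force: 62.6
time_s: 9.85
eef_pos: [0.6024, -0.2712, 0.1447]
eef_rot: [-0.0, 0.069, 0.998, 0.0]
wrist_force: [-0.8, -0.4, -4.5]
opening: 0.52
grasp_force: 62.6
(array([-0.2,  0. , 11.5]), np.float64(-0.588709025214456))
```

View pics/w6.png

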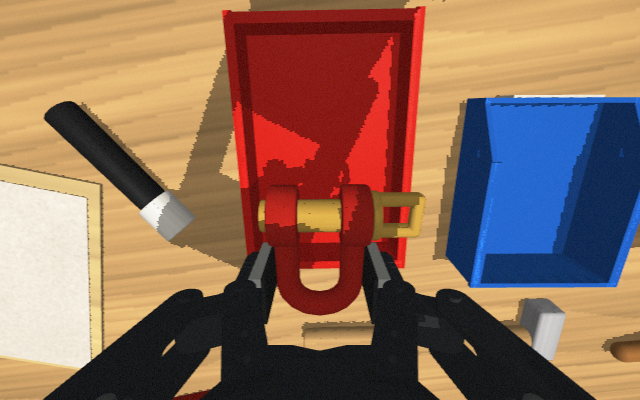

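The red shackle is held over the back half of the tray. I'll check the tray frame from its rim corners: (224,11), (425,8), (405,265), (246,268).

```bash
python3 - <<'E'
from h import *
c=(calib("wrist")[0],np.load("w6T.npy")); w=cast(c,[(224,11),(425,8),(405,265),(246,268)],.04)[:,:2]
print(w,w.mean(0)); print(np.linalg.norm(np.diff(w,axis=0),axis=1))
u=(w[2]+w[3]-w[0]-w[1]); print(np.degrees(np.arctan2(u[1],u[0])))
E
```

```text
[[ 0.458 -0.315]
 [ 0.475 -0.182]
 [ 0.668 -0.204]
 [ 0.652 -0.342]] [ 0.563 -0.261]
[0.134 0.194 0.138]
-7.2613451899149934
```

```bash
python3 -m pendant '[[-0.2,0,4,0],[-0.2,0,8,0],[-0.2,0,10,0],[-0.2,0,11,0],[-0.2,0,11.3,0],[-0.2,0,11.5,0],[-0.2,0,11.6,0],[-0.2,0,11.6,0]]'
```

```text
time_s: 10.57
eef_pos: [0.6053, -0.2697, 0.0306]
eef_rot: [0.0, 0.067, 0.998, -0.0]
wrist_force: [-2.9, 1.6, 1.1]
opening: 0.518
grasp_force: 63.0
```

```bash
python3 -m pendant '[[0,0,0.1,0],[0,0,0.1,0]]' && python3 -m pendant '[[0,0,0,0],[0,0,0,0],[0,0,0,0],[0,0,0,0],[0,0,-3,0],[0,0,-7,0],[0,0,-11,0],[0,0,-15,0],[0,0,-19,0],[0,0,-19,0]]' 0.68; python3 - <<'E'
from m import *
print(go((.438,-.01,.20),np.pi/2))
E
```

```text
time_s: 10.73
eef_pos: [0.6055, -0.2699, 0.0305]
eef_rot: [0.0, 0.067, 0.998, -0.0]
wrist_force: [-7.2, 5.6, 10.3]
opening: 0.523
grasp_force: 64.2
time_s: 11.57
eef_pos: [0.6089, -0.2734, 0.2284]
eef_rot: [0.007, 0.068, 0.998, -0.004]
wrist_force: [0.9, -0.3, 3.1]
opening: 0.677
grasp_force: 0.0
(array([20.5, 23.8,  2.4]), np.float64(-7.753208952722005))
```

```bash
python3 -m pendant '[[20.5,23.8,2.4,-8],[20.5,23.8,2.4,-8],[20.5,23.8,2.4,-8],[20.5,23.8,2.4,-8],[20.5,23.8,2.4,-8],[20.5,23.8,2.4,-8],[20.5,23.8,2.4,-8],[20.5,23.8,2.4,-8],[20.5,23.8,2.4,-8],[20.5,23.8,2.4,-8],[20.5,23.8,2.4,-8]]' 1; python3 - <<'E'
from m import *
c=calib("wrist"); im=imaging.camera("wrist")[:,:,::-1].copy(); np.save("w7T.npy",c[1]); print(tool()[:3,3])
cv2.imwrite("pics/w7f.png",im)
cv2.imwrite("pics/w7.png",cv2.resize(im[50:350,120:520],(800,600)))
E
```

```text
time_s: 12.48
eef_pos: [0.4347, -0.0078, 0.1938]
eef_rot: [0.001, -0.002, 1.0, -0.0]
wrist_force: [-0.2, 0.1, -0.3]
opening: 0.998
grasp_force: 0.0
[ 0.435 -0.008  0.194]
```

View pics/w7.png

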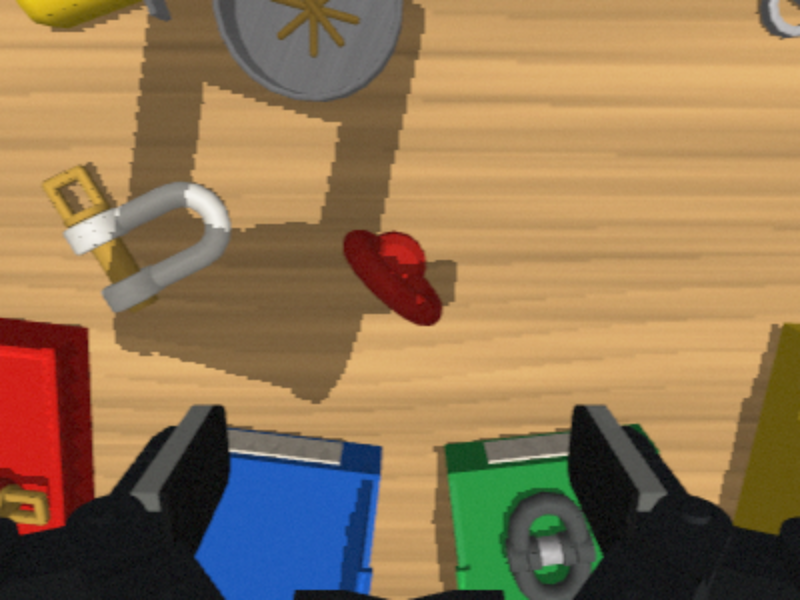

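Red eye nut: its ring appears edge-on from crop (344,236) to (441,318), with the foot behind it at (405,250). Cast these at the ring-centre height (30.5 mm), where the length should come out near 63 mm.

```bash
python3 - <<'E'
from m import *
c=(calib("wrist")[0],np.load("w7T.npy")); a=np.array([(344,236),(441,318)])/2+[120,50]
w=cast(c,a,.0305)[:,:2]; d=w[1]-w[0]; yaw=np.arctan2(d[1],d[0]); print(w,np.linalg.norm(d),w.mean(0),np.degrees(yaw))
m=w.mean(0); print(proj(c,(*m,.0))*2-[240,100], proj(c,(*m,.055))*2-[240,100])
print(go((*m,.11),yaw+np.pi/2))
im=cv2.imread("pics/w7f.png"); flat(im,c,"white",(205,175),.011,50)
E
```

```text
[[ 0.418 -0.034]
 [ 0.46   0.015]] 0.06479273004871927 [ 0.439 -0.01 ] 48.910621912486015
[[394.045 262.655]] [[393.122 292.517]]
(array([-0.4, -0.2,  8.4]), np.float64(-48.71049653516499))
white 1947 px [198.281 169.037] rect c [ 424.327 -135.955] size [49.792 83.535] long yaw -64.00705 | centroid [ 423.731 -134.891] pca yaw 117.33411116113484
```

```bash
python3 -m pendant '[[-0.4,-0.2,4,-49],[-0.4,-0.2,6,-49],[-0.4,-0.2,8.4,-49],[-0.4,-0.2,8.4,-49],[-0.4,-0.2,8.4,-49],[-0.4,-0.2,8.4,-49],[-0.4,-0.2,8.4,-49],[-0.4,-0.2,8.4,-49],[-0.4,-0.2,8.4,-49]]' 0.6; python3 - <<'E'
from m import *
print(go((.439,-.01,.053),np.radians(138.9)))
c=calib("wrist"); im=imaging.camera("wrist")[:,:,::-1].copy(); cv2.imwrite("pics/w8.png",im); np.save("w8T.npy",c[1])
E
```

```text
time_s: 13.28
eef_pos: [0.4385, -0.0102, 0.1092]
eef_rot: [0.0, -0.414, 0.91, -0.0]
wrist_force: [1.1, -0.0, 0.0]
opening: 0.602
grasp_force: 0.0
(array([-0. , -0. ,  5.6]), np.float64(0.06546692436458557))
```

View pics/w8.png

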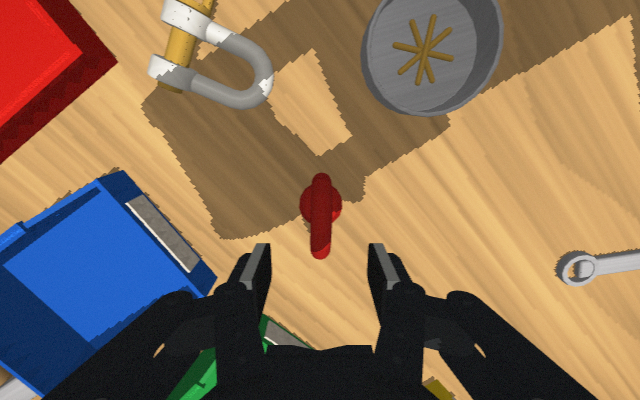

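The ring is vertical and centred between the fingers at (320,215). Grip it.

```bash
python3 -m pendant '[[0,0,2,0],[0,0,4,0],[0,0,5.3,0],[0,0,5.6,0],[0,0,5.6,0]]' && python3 -m pendant '[[0,0,0,0],[0,0,0,0],[0,0,0,0],[0,0,0,0],[0,0,0,0],[0,0,0,0],[0,0,-1,0],[0,0,-3,0],[0,0,-6,0],[0,0,-9,0],[0,0,-11.5,0],[0,0,-11.5,0]]' 0
python3 -c "
from h import *
print(go((.5114,-.2544,.17),np.radians(82.8)))"
```

```text
time_s: 13.75
eef_pos: [0.4372, -0.0092, 0.0525]
eef_rot: [-0.001, -0.416, 0.91, 0.001]
wrist_force: [-0.6, 0.4, 1.2]
opening: 0.6
grasp_force: 0.0
time_s: 14.75
eef_pos: [0.4408, -0.0099, 0.1737]
eef_rot: [0.004, -0.417, 0.909, -0.003]
wrist_force: [1.5, 0.3, -3.0]
opening: 0.144
grasp_force: 58.9
(array([ 13.9, -21.3,   0.5]), np.float64(56.446025237517034))
```

```bash
python3 -m pendant '[[13.9,-21.3,0,56],[13.9,-21.3,0,56],[13.9,-21.3,0,56],[13.9,-21.3,0,56],[13.9,-21.3,0,56],[13.9,-21.3,0,56],[13.9,-21.3,0,56],[13.9,-21.3,0,56],[13.9,-21.3,0,56],[13.9,-21.3,0,56],[13.9,-21.3,0,56]]'; python3 - <<'E'
from m import *
c=calib("wrist"); im=imaging.camera("wrist")[:,:,::-1].copy(); cv2.imwrite("pics/w9.png",im)
print(go((.5114,-.2544,.060),np.radians(82.8)))
E
```

```text
time_s: 15.67
eef_pos: [0.5078, -0.2527, 0.1675]
eef_rot: [-0.001, 0.057, 0.998, 0.0]
wrist_force: [0.3, 1.0, -3.6]
opening: 0.145
grasp_force: 59.5
(array([-0.4, -0.1, 10.8]), np.float64(0.6179367759534529))
```

View pics/w9.png

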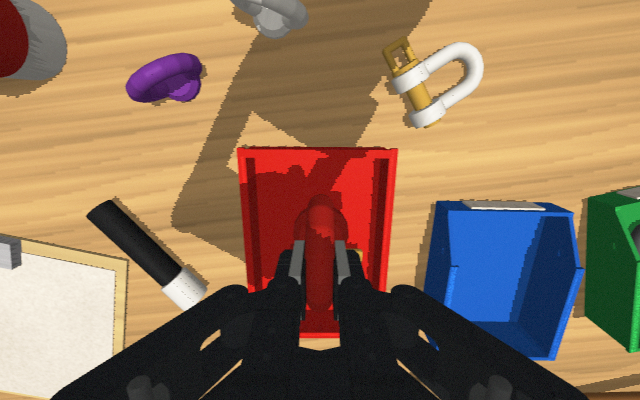

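```bash
python3 -m pendant '[[-0.4,-0.1,4,0],[-0.4,-0.1,7.5,0],[-0.4,-0.1,9.5,0],[-0.4,-0.1,10.4,0],[-0.4,-0.1,10.6,0],[-0.4,-0.1,10.8,0],[-0.4,-0.1,10.8,0]]'
```

```text
time_s: 16.3
eef_pos: [0.5133, -0.2556, 0.0617]
eef_rot: [0.001, 0.059, 0.998, -0.001]
wrist_force: [-0.6, 1.1, -3.9]
opening: 0.144
grasp_force: 59.4
```

```bash
python3 -m pendant '[[0,0,0.1,0],[0,0,0.2,0],[0,0,0.3,0],[0,0,0.4,0],[0,0,0.4,0]]'
```

```text
time_s: 16.72
eef_pos: [0.5135, -0.2556, 0.0585]
eef_rot: [0.001, 0.059, 0.998, -0.001]
wrist_force: [-1.3, 2.4, 8.2]
opening: 0.145
grasp_force: 61.0
```

```bash
python3 -m pendant '[[0,0,0,0],[0,0,0,0],[0,0,0,0],[0,0,0,0],[0,0,-3,0],[0,0,-7,0],[0,0,-11,0],[0,0,-13,0],[0,0,-13,0]]' 0.5; python3 -c "
from m import *
o=np.array([.4243,-.136])
print(go((*o,.16),np.radians(26)))"
```

```text
time_s: 17.47
eef_pos: [0.5151, -0.2572, 0.1927]
eef_rot: [0.004, 0.059, 0.998, -0.003]
wrist_force: [0.7, -0.8, -0.0]
opening: 0.501
grasp_force: 0.0
(array([10.5, 11. ,  3.1]), np.float64(57.24093566332067))
```

```bash
python3 -m pendant '[[5,6,0,57],[10.5,11,0,57],[10.5,11,3.1,57],[10.5,11,3.1,57],[10.5,11,3.1,57],[10.5,11,3.1,57],[10.5,11,3.1,57],[10.5,11,3.1,57],[10.5,11,3.1,57],[10.5,11,3.1,57]]' 0.8; python3 - <<'E'
from m import *
c=calib("wrist"); im=imaging.camera("wrist")[:,:,::-1].copy(); cv2.imwrite("pics/w10.png",im); np.save("w10T.npy",c[1])
pt=proj(c,(.4243,-.136,.011))[0]; print(pt); flat(im,c,"white",pt,.011,90); print(np.degrees(np.arctan2(*tool()[[1,0],1])),tool()[:3,3])
E
```

```text
time_s: 18.3
eef_pos: [0.4205, -0.1332, 0.1546]
eef_rot: [-0.001, 0.527, 0.85, -0.0]
wrist_force: [0.3, 0.7, -0.4]
opening: 0.797
grasp_force: 0.0
[320.203 195.927]
white 2422 px [320.322 193.29 ] rect c [ 424.642 -135.45 ] size [50.331 80.459] long yaw -65.224075 | centroid [ 423.509 -134.178] pca yaw 115.65435427769178
26.44918735867745 [ 0.421 -0.133  0.155]
```

View pics/w10.png

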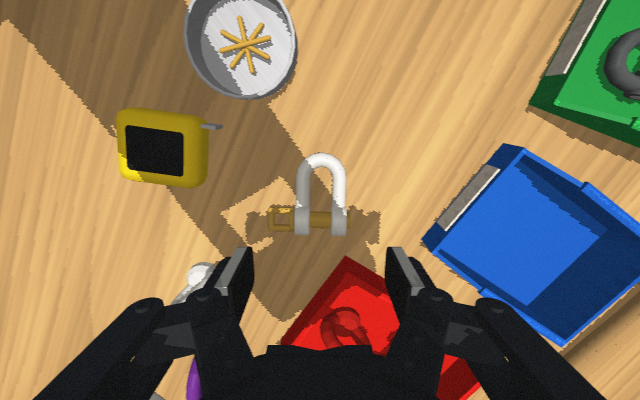

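The bare shackle stands upright in the view at (321,193), bow toward tool +x, and it's aligned. The red eye nut lies in the tray at (345,330). Grip the shackle.

```bash
python3 -m pendant '[[-0.1,0.2,4,1],[-0.1,0.2,8,1],[-0.1,0.2,11,1],[-0.1,0.2,12.5,1],[-0.1,0.2,13,1],[-0.1,0.2,13,1]]' && python3 -m pendant '[[0,0,0,0],[0,0,0,0],[0,0,0,0],[0,0,0,0],[0,0,0,0],[0,0,0,0],[0,0,0,0],[0,0,-1,0],[0,0,-3,0],[0,0,-6,0],[0,0,-10,0],[0,0,-13,0]]' 0
python3 -c "
from h import *
print(go((.617,-.083,.15),np.radians(-6.6)))"
```

```text
time_s: 18.85
eef_pos: [0.4221, -0.1329, 0.024]
eef_rot: [-0.002, 0.535, 0.845, 0.0]
wrist_force: [-0.2, 0.3, -0.2]
opening: 0.798
grasp_force: 0.0
time_s: 19.85
eef_pos: [0.423, -0.1332, 0.1581]
eef_rot: [0.0, 0.535, 0.845, 0.0]
wrist_force: [1.3, -1.1, -5.8]
opening: 0.524
grasp_force: 63.0
(array([-3.7, 19.7,  0.8]), np.float64(31.853105111565284))
```

```bash
python3 -m pendant '[[-3.7,19.7,0.5,32],[-3.7,19.7,0.5,32],[-3.7,19.7,0.5,32],[-3.7,19.7,0.5,32],[-3.7,19.7,0.5,32],[-3.7,19.7,0.5,32],[-3.7,19.7,0.5,32],[-3.7,19.7,0.5,32]]'; python3 - <<'E'
from m import *
print(tool()[:3,3],go((.617,-.083,.030),np.radians(-6.6)),ctrl.get_obs()["wrist_force"])
E
```

```text
time_s: 20.52
eef_pos: [0.6161, -0.0825, 0.1498]
eef_rot: [-0.001, 0.747, 0.665, -0.001]
wrist_force: [-0.5, -0.4, -4.5]
opening: 0.524
grasp_force: 63.7
[ 0.616 -0.082  0.15 ] (array([-0. ,  0.1, 12. ]), np.float64(-0.08758571307308216)) [-0.5   -0.372 -4.495]
```

```bash
python3 -m pendant '[[0,0.1,4,0],[0,0.1,8,0],[0,0.1,10.5,0],[0,0.1,11.5,0],[0,0.1,11.8,0],[0,0.1,12,0],[0,0.1,12.1,0],[0,0.1,12.1,0]]'
```

```text
time_s: 21.18
eef_pos: [0.6184, -0.0836, 0.0312]
eef_rot: [0.001, 0.748, 0.664, 0.0]
wrist_force: [-3.0, -0.4, 0.1]
opening: 0.52
grasp_force: 64.3
```

```bash
python3 -m pendant '[[0,0,0.1,0],[0,0,0.1,0]]' && python3 -m pendant '[[0,0,0,0],[0,0,0,0],[0,0,0,0],[0,0,0,0],[0,0,-3,0],[0,0,-7,0],[0,0,-11,0],[0,0,-15,0],[0,0,-17,0],[0,0,-17,0]]' 0.68; python3 -c "
from m import *
print(go((.353,-.273,.19),np.radians(-15)))"
```

```text
time_s: 21.35
eef_pos: [0.6187, -0.0836, 0.031]
eef_rot: [0.001, 0.748, 0.664, 0.0]
wrist_force: [-7.6, 1.8, 8.5]
opening: 0.528
grasp_force: 65.5
time_s: 22.18
eef_pos: [0.6218, -0.0841, 0.2057]
eef_rot: [0.005, 0.748, 0.664, 0.003]
wrist_force: [0.9, -0.8, 0.2]
opening: 0.68
grasp_force: 0.0
(array([-21.9, -24.5,   1.3]), np.float64(8.24587628978827))
```

```bash
python3 -m pendant '[[-21.9,-24.5,1.3,8],[-21.9,-24.5,1.3,8],[-21.9,-24.5,1.3,8],[-21.9,-24.5,1.3,8],[-21.9,-24.5,1.3,8],[-21.9,-24.5,1.3,8],[-21.9,-24.5,1.3,8],[-21.9,-24.5,1.3,8],[-21.9,-24.5,1.3,8],[-21.9,-24.5,1.3,8]]' 0.6; python3 - <<'E'
from m import *
c=calib("wrist"); im=imaging.camera("wrist")[:,:,::-1].copy(); cv2.imwrite("pics/w11.png",im); np.save("w11T.npy",c[1])
pt=proj(c,(.353,-.273,.03))[0]; print(pt,tool()[:3,3]); flat(im,c,"white",pt,.0305,60)
cv2.imwrite("pics/w11c.png",cv2.resize(im[100:300,180:440],(780,600)))
E
```

```text
time_s: 23.02
eef_pos: [0.3475, -0.2726, 0.1847]
eef_rot: [-0.0, 0.794, 0.609, 0.0]
wrist_force: [0.5, 0.2, 0.1]
opening: 0.599
grasp_force: 0.0
[323.566 188.078] [ 0.348 -0.272  0.185]
white 1308 px [325.658 186.499] rect c [ 354.521 -274.817] size [63.572 30.054] long yaw 76.29526 | centroid [ 355.305 -272.097] pca yaw 69.00721525724366
```

View pics/w11c.png

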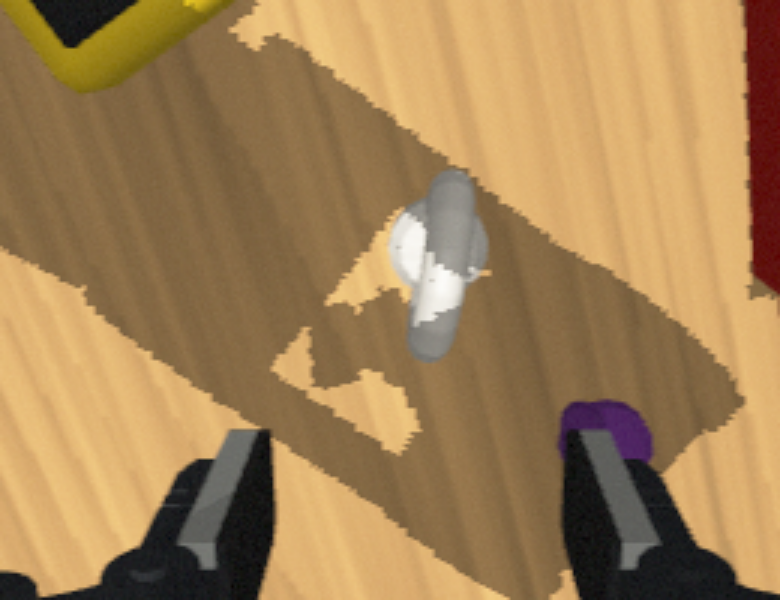

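The bare eye nut's ring runs from crop (454,170) to (429,361), with the foot at (438,243). The purple look-alike is at (605,432), near the right finger, so I'll check clearance.

```bash
python3 - <<'E'
from m import *
c=(calib("wrist")[0],np.load("w11T.npy")); a=np.array([(454,170),(429,361),(605,432),(438,243)])/3+[180,100]
w=cast(c,a,.0305)[:,:2]; d=w[0]-w[1]; yaw=np.arctan2(d[1],d[0]); m=(w[0]+w[1])/2; print(w,np.linalg.norm(d),m,np.degrees(yaw),"foot",cast(c,a[3],.01)[0])
print("purple in tool cm",go((*w[2],.06))[0]-go((*m,.06))[0])
print(go((*m,.053),yaw-np.pi/2))
E
```

```text
[[ 0.368 -0.245]
 [ 0.344 -0.305]
 [ 0.396 -0.346]
 [ 0.357 -0.267]] 0.06480870534860676 [ 0.356 -0.275] 68.28392752211923 foot [ 0.356 -0.272  0.01 ]
purple in tool cm [-5.9  5.7  0. ]
(array([-0.1,  0.8, 13.2]), np.float64(6.801012573257893))
```

```bash
python3 -m pendant '[[-0.1,0.8,3,7],[-0.1,0.8,6,7],[-0.1,0.8,9,7],[-0.1,0.8,11.5,7],[-0.1,0.8,12.8,7],[-0.1,0.8,13.2,7],[-0.1,0.8,13.2,7]]' 0.5 && python3 -m pendant '[[0,0,0,0],[0,0,0,0],[0,0,0,0],[0,0,0,0],[0,0,0,0],[0,0,0,0],[0,0,-1,0],[0,0,-3,0],[0,0,-6,0],[0,0,-10,0],[0,0,-13,0],[0,0,-13,0]]' 0
python3 -c "
from h import *
print(go((.548,.265,.18),np.radians(-0.5)),go((.548,.265,.18),np.radians(89.5)),ctrl.get_obs()['q'])"
```

```text
time_s: 23.65
eef_pos: [0.3568, -0.273, 0.052]
eef_rot: [-0.001, 0.827, 0.562, 0.0]
wrist_force: [-0.2, -0.5, 0.2]
opening: 0.502
grasp_force: 0.0
time_s: 24.65
eef_pos: [0.3588, -0.2776, 0.1902]
eef_rot: [0.006, 0.828, 0.561, 0.0]
wrist_force: [0.8, -1.4, -2.4]
opening: 0.148
grasp_force: 58.9
(array([57.4, -2.6,  0.6]), np.float64(-21.264549287441014)) (array([57.4, -2.6,  0.6]), np.float64(68.73914844871751)) [-0.921 -0.034  1.972 -0.     1.193 -0.541]
```

```bash
python3 -m pendant '[[57.4,-2.6,0.5,-21],[57.4,-2.6,0.5,-21],[57.4,-2.6,0.5,-21],[57.4,-2.6,0.5,-21],[57.4,-2.6,0.5,-21],[57.4,-2.6,0.5,-21],[57.4,-2.6,0.5,-21],[57.4,-2.6,0.5,-21],[57.4,-2.6,0.5,-21],[57.4,-2.6,0.5,-21],[57.4,-2.6,0.5,-21],[57.4,-2.6,0.5,-21]]'; python3 -c "
from h import *
print(go((.548,.265,.18),np.radians(-0.5)))"
```

```text
time_s: 25.65
eef_pos: [0.5202, 0.1997, 0.1783]
eef_rot: [-0.0, 0.712, 0.702, -0.001]
wrist_force: [0.5, -0.6, -1.6]
opening: 0.148
grasp_force: 58.8
(array([ 6.6,  2.7, -0.2]), np.float64(-0.2567113637249747))
```

```bash
python3 -m pendant '[[3,1.3,0,0],[6,2.6,0,0],[6,2.6,0,0],[6,2.6,0,0]]'; python3 -c "
from h import *
print(go((.548,.265,.061),np.radians(-0.5)))"
```

```text
time_s: 25.98
eef_pos: [0.5468, 0.2585, 0.1778]
eef_rot: [-0.0, 0.711, 0.703, -0.001]
wrist_force: [-0.4, -1.0, -2.7]
opening: 0.147
grasp_force: 59.0
(array([ 0.7,  0.1, 11.7]), np.float64(-0.11664737470542264))
```

```bash
python3 -m pendant '[[0.6,0.1,4,0],[0.6,0.1,8,0],[0.6,0.1,10.3,0],[0.6,0.1,11.2,0],[0.6,0.1,11.5,0],[0.6,0.1,11.7,0],[0.6,0.1,11.8,0],[0.6,0.1,11.9,0],[0.6,0.1,11.9,0]]'
```

```text
time_s: 26.73
eef_pos: [0.5497, 0.2634, 0.0616]
eef_rot: [0.001, 0.712, 0.702, 0.001]
wrist_force: [0.2, 0.6, -2.8]
opening: 0.146
grasp_force: 58.8
```

```bash
python3 -m pendant '[[0,0,0.1,0],[0,0,0.2,0],[0,0,0.3,0],[0,0,0.4,0],[0,0,0.4,0]]'
```

```text
time_s: 27.15
eef_pos: [0.5495, 0.2637, 0.0585]
eef_rot: [0.0, 0.712, 0.703, 0.001]
wrist_force: [-5.7, -2.1, 13.0]
opening: 0.145
grasp_force: 61.0
```

```bash
python3 -m pendant '[[0,0,0,0],[0,0,0,0],[0,0,0,0],[0,0,0,0],[0,0,-3,0],[0,0,-7,0],[0,0,-11,0],[0,0,-15,0],[0,-4,-19,0],[0,-8,-22,0],[0,-12,-22,0],[0,-12,-22,0]]' 0.5;python3 -m pendant '[[-4,0,0,0],[-8,-2,0,0],[-12,-4,0,0],[-16,-6,0,0],[-20,-8,0,0],[-24,-8,0,0],[-28,-8,0,0],[-28,-8,0,0],[-28,-8,0,0]]'; python3 - <<'E'
from h import *
c=calib("wrist"); im=imaging.camera("wrist")[:,:,::-1].copy(); cv2.imwrite("pics/w12.png",im)
ct=calib("top"); it=imaging.camera("top")[:,:,::-1].copy(); cv2.imwrite("pics/t2.png",it); i0=cv2.imread("pics/top0.png")
hsv=cv2.cvtColor(it,cv2.COLOR_BGR2HSV).astype(int)
d=cv2.absdiff(it,i0).max(2)
for n,C,z,L,W,yaw in [("green",(.617,.086),.014,.14,.10,7.9),("blue",(.617,-.086),.015,.14,.10,-6.6),("yellow",(.548,.265),.034,.13,.09,-.5),("tray",(.563,-.261),.02,.17,.11,-7.2)]:
    pts=np.argwhere(d>35)[:,::-1]; w=cast(ct,pts,z)[:,:2]-C; a=np.radians(yaw); l=w@np.array([[np.cos(a),-np.sin(a)],[np.sin(a),np.cos(a)]])
    k=(abs(l[:,0])<L/2)&(abs(l[:,1])<W/2); l=l[k]; print(n,k.sum(),l.mean(0) if k.sum() else None,l.min(0),l.max(0))
m=(d[130:225,185:215]>35).sum(); print("calliper region changed px",m, "TCP",tool()[:3,3])
E
```

```text
time_s: 28.15
eef_pos: [0.4261, 0.2653, 0.2783]
eef_rot: [0.0, 0.712, 0.703, 0.001]
wrist_force: [1.4, 0.2, -0.6]
opening: 0.5
grasp_force: 0.0
time_s: 28.9
eef_pos: [0.3449, -0.0166, 0.2762]
eef_rot: [0.001, 0.714, 0.7, 0.0]
wrist_force: [0.1, 0.2, 0.3]
opening: 0.504
grasp_force: 0.0
green 250 [-0.001 -0.002] [-0.07 -0.05] [0.041 0.024]
blue 512 [-0.013  0.001] [-0.07  -0.038] [0.039 0.05 ]
yellow 203 [-0.002 -0.003] [-0.025 -0.039] [0.017 0.032]
tray 220 [-0.006  0.009] [-0.08  -0.034] [0.031 0.049]
calliper region changed px 0 TCP [ 0.345 -0.014  0.276]
```

```bash
python3 - <<'E'
from h import *
ct=calib("top"); it=cv2.imread("pics/t2.png"); H,S,V=[a.astype(int) for a in cv2.split(cv2.cvtColor(it,cv2.COLOR_BGR2HSV))]
for n,C,yaw,m in [("tray brass",(.563,-.261),-7.2,(H>9)&(H<35)),("tray dark red",(.563,-.261),-7.2,(V<165)&((H<9)|(H>170))),("blue brass",(.617,-.086),-6.6,(H>9)&(H<40)),("blue silver",(.617,-.086),-6.6,(S<90)&(V>110))]:
    w=cast(ct,np.argwhere(m)[:,::-1],.015)[:,:2]-C; a=np.radians(yaw); l=w@np.array([[np.cos(a),-np.sin(a)],[np.sin(a),np.cos(a)]]); l=l[(abs(l[:,0])<(.085 if 'tray' in n else .065))&(abs(l[:,1])<.053)]
    print(n,len(l),l.mean(0),np.percentile(l,[5,95],axis=0).ravel())
E
```

```text
tray brass 101 [0.019 0.018] [ 0.008 -0.012  0.03   0.044]
tray dark red 433 [ 0.002 -0.002] [-0.07  -0.026  0.071  0.02 ]
blue brass 189 [-0.003 -0.007] [-0.039 -0.029  0.024  0.033]
blue silver 322 [-0. -0.] [-0.036 -0.032  0.029  0.037]
```

The tray pin is at x = +19 mm (expected about +15), and everything else is where it should be.

```bash
python3 -c "
from bench import workorder
print(workorder.hand_in())"
```

```text
the job is handed in; nothing more can be done
None
```

All five pieces are put away as ordered and the job was handed in at about 29 s of the 112 s allowed; the calliper showed no movement, and the hand-in returned no verdict.

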